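# Putter heads into their job trays

### The arm

A 6-joint arm with a two-finger parallel gripper is mounted at the origin on the work surface. World frame = base frame: x ahead of the robot, y to its left, z up, the work surface at z = 0. Lengths are in m, angles in rad, forces in N, time in s.
With the tool pointing down it reaches from about 0.35 to 0.975 m from the base axis. Payload 4.9 kg.
Tool frame: the origin (TCP) lies midway between the tips of the shut fingers; the grasp point (between the pads) lies 19 mm behind it; z points along the fingers, y is the line along which they close (so a half turn about z gives the same grasp; the last joint's range is limited). The gripper opens to 85 mm and grips with 20 to 120 N. Pads are 22 mm wide; open, the fingers measure 114 mm over their backs; the gripper's body (76 mm by 85 mm) begins 54 mm behind the grasp point. The pads swing forward as they close: fully open they stand 13 mm farther back than shut.
Start: joints at [-1.237, 0.053, 1.613, -0, 1.476, -0.119], TCP at [0.273, -0.562, 0.231] pointing down, gripper open.
Joint ranges: [-3.01, 3.01], [-1.01, 2.22], [0.06, 2.58], [-1.02, 4.17], [0.09, 2.62], [-3.14, 3.14]. Speed limits (rad/s): [2.57, 2.57, 3.14, 3.14, 3.14, 3.14].

### API

Orientations are given as a unit quaternion [w, x, y, z].
In Python, from plant import state, grab_frame, camera_info, job_done, spot_in, masks_of, pinpoint gives the robot as it stands.
- The arm moves only by the shell command python3 -m handwheel 'ROWS' [OPENING]. ROWS is JSON, a list that holds one entry, the list of rows, each a list of 6 numbers: the shift along the world's x, y, z in m, then the turn, a rotation vector about the world's x, y, z in degrees. In form: [[[tx, ty, tz, ax, ay, az], ...]]. A call has 1 to 20 rows; each row shifts and turns the commanded pose from where the row before left it; what a row does not reach is not made up. A row lasts 1/12 s, in which the tool goes at most 41.7 mm and 7.16 degrees, less where a joint would pass 70% of its speed; a pose out of reach is approached as far as the arm can. A call is refused whole if a number of a shift passes 0.0417 or a number of a turn 7.16, either way. A call with a gripper value outside its range is refused whole. OPENING is the opening, from 0 (shut) to 1 (fully open), set as the call begins (- or left out, the last holds). The fingers move at their own pace and stop on an object; the grip force is fixed at half the most. Time passes only in rows, so rows that do not move let the fingers close. It gives the time, the measured TCP pose, the force, the opening and the grip force at its end, in the units of the state.
- state(): the state, without advancing time (a new reading comes with each control period).
- grab_frame(name): name is "side" or "top"; returns (picture, depth): 480x640x3 uint8, blue, green, red; 480x640 float32, m along the optical axis (not along the pixel's ray), 0 where there is no reading.
- camera_info(name): a dict with "fx", "fy", "cx", "cy" (pixels), "T" (4x4, takes a point from camera to world coordinates). Camera axes: x right, y up, looking along -z (the intrinsics and any distortion apply to the point x, -y, -z); pixel columns grow to the right and rows downward; lengths in m; the calibration is good to about 2 mm. A picture is of the moment at which its call begins. camera_info takes no time and is no camera call.
- job_done(): hands the job in; it is judged then, once.
Trained networks look in the newest picture that a camera, given by its name, has taken for a name from the list of things; names that differ only in an ending like _2 or _b are one class to them, and where a whole thing is asked for, a point or a joint stands for the part that bears it (a point fixed in the world has none). Each returns a list of dicts, best first, with "conf" (0 to 1); they miss things now and then, are a little off and sometimes report something else, mostly with a low value. They report only what shows in the picture. A call takes as long as a camera call. They do not tell look-alikes from the thing itself.
- spot_in(camera, thing): "box" ([left, top, width, height] in pixels, round what is visible of it).
- masks_of(camera, thing): "region" (480x640 bool, what is visible of it) and "box" ([left, top, width, height] in pixels, round what is visible of it).
- pinpoint(camera, thing): "position" ([column, row] in pixels: a listed point, or the origin of a listed thing).
The state is a dict: "time": time; "joint_pos": joint angles; "joint_vel": joint speeds; "joint_efforts": joint torques, N m; "tool_pos": TCP position; "tool_rot": TCP orientation; "contact_force": force on the tool from outside, world axes, zero at the start; "ft_torque": the same for the moment, N m; "gripper_width": opening from 0.0 (shut) to 1.0 (fully open); "grasp_force": force on a finger pad.
Only numpy, scipy, OpenCV 4.12 (cv2) and the standard library are available. Lean on these libraries where they do the work, as an engineer would, in place of code of your own. Each camera call takes 0.05 s, during which the arm holds its last target. There are 200 camera calls.

### The job

The four blade putter heads on the bench are painted and ready: lay each one in the job tray whose ticket has the colour of the paint in its cavity, standing on its sole fully down in the foam bed, either way round. Set them down gently, do not drop them. Leave the two mallet heads where they are, whatever their colour.

Things in the scene. Friction and masses are not known exactly. Their poses are not given: they have to be found in the camera images.
- red_putter: Blade putter head, steel bar with red cavity floor, loose, 350 g. 116 mm along x (toe +x), 32 mm along y (face +y, flange -y). Origin: centre of underside, z up. Height: face (y 7 to 16) 26 mm, flange 16, end blocks (|x| 33 to 56) 21; 12 mm neck leans out past the heel to x -63, 50 high. Grip low at the middle, closing along y on its 32 mm: parallel upright sides.
- yellow_putter: Blade putter head, steel bar with yellow cavity floor, loose, 350 g. 116 mm along x (toe +x), 32 mm along y (face +y, flange -y). Origin: centre of underside, z up. Height: face (y 7 to 16) 26 mm, flange 16, end blocks (|x| 33 to 56) 21; 12 mm neck leans out past the heel to x -63, 50 high. Grip low at the middle, closing along y on its 32 mm: parallel upright sides.
- green_putter: Blade putter head, steel bar with green cavity floor, loose, 350 g. 116 mm along x (toe +x), 32 mm along y (face +y, flange -y). Origin: centre of underside, z up. Height: face (y 7 to 16) 26 mm, flange 16, end blocks (|x| 33 to 56) 21; 12 mm neck leans out past the heel to x -63, 50 high. Grip low at the middle, closing along y on its 32 mm: parallel upright sides.
- white_putter: Blade putter head, steel bar with white cavity floor, loose, 350 g. 116 mm along x (toe +x), 32 mm along y (face +y, flange -y). Origin: centre of underside, z up. Height: face (y 7 to 16) 26 mm, flange 16, end blocks (|x| 33 to 56) 21; 12 mm neck leans out past the heel to x -63, 50 high. Grip low at the middle, closing along y on its 32 mm: parallel upright sides.
- red_tray: Fixed blue tray 180 (x) by 130 mm (y), red ticket on a ledge past its +x end, away from robot. Origin: centre of underside, z up. Walls 4 thick, 30 high. Grey foam, top at z 18, has a centred bed 136 (x) by 52 (y), floor at z 8, for one blade head either way round. Finger notches 56 long (x) at mid-bed, floor also at z 8, reach out to the walls (122 mm wall to wall in y).
- yellow_tray: Fixed blue tray 180 (x) by 130 mm (y), yellow ticket on a ledge past its +x end, away from robot. Origin: centre of underside, z up. Walls 4 thick, 30 high. Grey foam, top at z 18, has a centred bed 136 (x) by 52 (y), floor at z 8, for one blade head either way round. Finger notches 56 long (x) at mid-bed, floor also at z 8, reach out to the walls (122 mm wall to wall in y).
- green_tray: Fixed blue tray 180 (x) by 130 mm (y), green ticket on a ledge past its +x end, away from robot. Origin: centre of underside, z up. Walls 4 thick, 30 high. Grey foam, top at z 18, has a centred bed 136 (x) by 52 (y), floor at z 8, for one blade head either way round. Finger notches 56 long (x) at mid-bed, floor also at z 8, reach out to the walls (122 mm wall to wall in y).
- white_tray: Fixed blue tray 180 (x) by 130 mm (y), white ticket on a ledge past its +x end, away from robot. Origin: centre of underside, z up. Walls 4 thick, 30 high. Grey foam, top at z 18, has a centred bed 136 (x) by 52 (y), floor at z 8, for one blade head either way round. Finger notches 56 long (x) at mid-bed, floor also at z 8, reach out to the walls (122 mm wall to wall in y).
- red_mallet: Mallet putter head with a red ring on top, loose, 360 g, to be left alone: bright face bar 98 x 18 x 26 mm before a dark round body 84 mm across, 21 mm high; 98 mm (x) by 81 mm (y) in all, neck 50 mm high at the heel (-x). Origin: centre of the underside, z up.
- green_mallet: Mallet putter head with a green ring on top, loose, 360 g, to be left alone: bright face bar 98 x 18 x 26 mm before a dark round body 84 mm across, 21 mm high; 98 mm (x) by 81 mm (y) in all, neck 50 mm high at the heel (-x). Origin: centre of the underside, z up.
There are look-alikes about, which are no part of the job. What is shaped like the yellow_putter but black or purple is not meant. Leave any purple look-alike of the red_putter alone.

How it is judged:
By the outcome, as a careful person would: the job done as asked, in the order asked, and still so for the second after the job is handed in, with the robot touching nothing.
It also fails if it takes over 106 s, if anything falls off the work surface, if the arm or the gripper's body presses on something with over 40 N, if the wrist force passes 120 N, or if a joint passes its speed limit or range.

## Working session

There is one attempt and no reset: what is moved stays moved. The work goes in short steps, Python scripts to look and compute and a shell command to move; the robot and the scene stay as the last step left them, time stands still between calls to the robot, and variables do not carry over. Pictures are saved under pics/ and viewed, at most 14 in all, crops included, and the job is handed in when it is done.

```bash
mkdir -p pics; ls
python3 - <<'E'
from plant import *
import cv2,numpy as np
for n in("top","side"):
    p,d=grab_frame(n); cv2.imwrite(f"pics/{n}0.png",p); np.save(f"pics/{n}0.npy",d)
    c=camera_info(n); print(n,{k:(np.round(v,4).tolist() if k=="T" else v) for k,v in c.items()})
s=state();print(s)
E
```

```text
pics
top {'fx': 442.5292612661773, 'fy': 442.5292612661773, 'cx': 323.4609430568398, 'cy': 239.67114805927113, 'T': [[-0.0248, 0.9894, -0.1431, 0.2591], [-0.9995, -0.022, 0.0216, 0.0792], [0.0182, 0.1436, 0.9895, 1.1927], [0.0, 0.0, 0.0, 1.0]]}
side {'fx': 569.061712676763, 'fy': 569.061712676763, 'cx': 314.736112017788, 'cy': 245.34896720523815, 'T': [[0.833, 0.4207, -0.3595, -0.1204], [-0.5533, 0.6422, -0.5305, -0.7265], [0.0077, 0.6408, 0.7677, 1.195], [0.0, 0.0, 0.0, 1.0]]}
{'time': 0.1, 'joint_pos': array([-1.23698114e+00,  5.32960070e-02,  1.61417058e+00,  4.62434418e-06,
        1.47605610e+00, -1.18995084e-01]), 'joint_vel': array([-0.00026039, -0.00207815, -0.00213491,  0.00150012, -0.00080538,
        0.00054259]), 'joint_efforts': array([-2.90588168e-04, -3.94902992e+01, -3.71362925e+01, -1.34322222e-04,
        3.85221749e-03,  6.84985508e-07]), 'tool_pos': array([ 0.27324526, -0.56145465,  0.23017449]), 'tool_rot': array([-9.59698959e-04,  9.74479246e-01,  2.24475540e-01, -1.01164635e-04]), 'contact_force': array([-0.86710008,  0.39277824, -0.60790083]), 'ft_torque': array([0.01739864, 0.02147919, 0.01112775]), 'grasp_force': 0.0, 'gripper_width': 1.001825307737052}
```

View pics/top0.png

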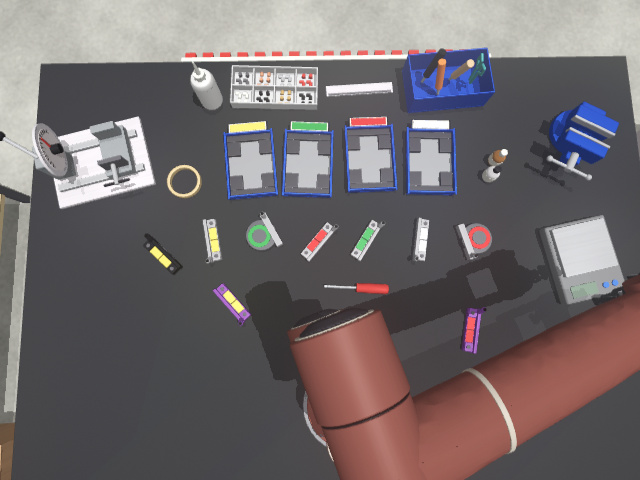

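View pics/side0.png

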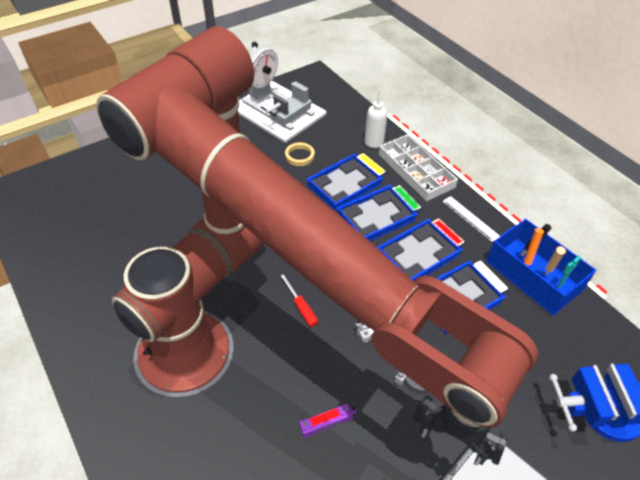

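The top view has x up and y to the left. The steel blades are yellow (212,240), red (319,241), green (367,240) and white (422,240). The trays run yellow (250,163), green (308,163), red (370,158), white (431,162). The black look-alike (162,254), the purple ones (232,303) and (472,330), and the mallets (260,235) and (478,238) stay put.

```bash
cat > h.py <<'E'
import numpy as np,cv2
from plant import *
from scipy.optimize import minimize
from scipy.spatial.transform import Rotation as R
def cloud(n,d):
    c=camera_info(n);v,u=np.mgrid[:480,:640]
    P=np.stack([(u-c["cx"])/c["fx"]*d,-(v-c["cy"])/c["fy"]*d,-d],-1)
    return P@c["T"][:3,:3].T+c["T"][:3,3]
def proj(n,X):
    c=camera_info(n);T=c["T"];p=(X-T[:3,3])@T[:3,:3]
    return np.stack([c["cx"]+c["fx"]*p[:,0]/-p[:,2],c["cy"]-c["fy"]*p[:,1]/-p[:,2]],-1)
def box(a,b,c,d,e,f): return np.array([[x,y,z] for x in(a,b) for y in(c,d) for z in(e,f)])/1e3
BL=[box(-58,58,7,16,0,26),box(-58,58,-16,16,0,16),box(33,56,-16,16,0,21),box(-56,-33,-16,16,0,21)]
def sil(n,x,y,yaw,z0=0,neck=None,S=4):
    M=np.zeros((480*S,640*S),np.uint8);r=R.from_euler('z',yaw).as_matrix()
    for b in BL:
        q=proj(n,b@r.T+[x,y,z0]);h=cv2.convexHull(((q+.5)*S).astype(np.float32).round().astype(np.int32))
        cv2.fillConvexPoly(M,h,255)
    return cv2.resize(M,(640,480),interpolation=cv2.INTER_AREA)/255.
def fit(n,mask,x,y,yaw):
    m=mask.astype(float)
    f=lambda p:np.abs(sil(n,p[0]/100,p[1]/100,p[2]/10)-m).sum()
    best=None
    for a in(yaw,yaw+np.pi):
        s0=np.array([x*100,y*100,a*10]);r=minimize(f,s0,method='Nelder-Mead',options=dict(initial_simplex=s0+np.array([[0,0,0],[.6,0,0],[0,.6,0],[0,0,1.2]])))
        if best is None or r.fun<best[0]: best=(r.fun,r.x[0]/100,r.x[1]/100,r.x[2]/10)
    return best
E
python3 - <<'E'
from h import *
n="top";p,d=grab_frame(n);W=cloud(n,d);g=p.max(2)
out=p.copy()
for t in("red","yellow","green","white"):
    for r in masks_of(n,t+"_putter"):
        if r["conf"]<.3: continue
        b=r["box"];m=r["region"];w=W[m];ys,xs=np.nonzero(m)
        (cx,cy),(a,bb),ang=cv2.minAreaRect((w[:,:2]*1000).astype(np.float32))
        yaw=np.radians(ang if a>bb else ang+90)
        f=fit(n,m,cx/1000,cy/1000,yaw)
        print(t,round(r["conf"],2),np.round(b),"zmed %.3f max %.3f"%(np.median(w[:,2]),w[:,2].max()),"rect",np.round([cx,cy,a,bb],0),"fit res/area %.0f/%d x %.4f y %.4f yaw %.1f"%(f[0],m.sum(),f[1],f[2],np.degrees(f[3])), "V",np.median(g[m]),"bgr",p[m].mean(0).round())
        for S in [sil(n,*f[1:])]:
            k,_=cv2.findContours((S>.5).astype(np.uint8),0,1);cv2.drawContours(out,k,-1,(255,0,255),1)
for t in("red","yellow","green","white"):
    for r in masks_of(n,t+"_tray")[:4]:
        if r["conf"]<.3: continue
        m=r["region"];w=W[m];hi=w[(w[:,2]>.024)];hi=hi[hi[:,2]<.04]
        rc=cv2.minAreaRect((hi[:,:2]*1000).astype(np.float32))
        fl=w[(w[:,2]<.012)];rf=cv2.minAreaRect((fl[:,:2]*1000).astype(np.float32)) if len(fl)>5 else None
        print(t,"tray",round(r["conf"],2),np.round(r["box"]),"rim",np.round(rc[0]),np.round(rc[1]),round(rc[2],1),"bed",rf and (np.round(rf[0],0),np.round(rf[1]),round(rf[2],1)))
cv2.imwrite("pics/c1.png",cv2.resize(out[110:340,140:500],None,fx=2.2,fy=2.2,interpolation=cv2.INTER_CUBIC))
print("bench z",np.median(W[260:280,200:300,2]))
E
```

```text
red 0.95 [463. 309.  19.  44.] zmed 0.020 max 1.193 rect [ 190. -137.  438.  116.] fit res/area 1268/695 x 0.1891 y -0.1201 yaw 255.7 V 181.0 bgr [129.  82. 154.]
red 0.73 [301. 220.  35.  38.] zmed 0.020 max 1.193 rect [375.  82.  74. 221.] fit res/area 52/580 x 0.4268 y 0.0683 yaw 319.0 V 213.0 bgr [148. 146. 193.]
yellow 0.94 [144. 235.  39.  39.] zmed 0.021 max 1.193 rect [327. 314. 485.  64.] fit res/area 1082/520 x 0.3354 y 0.3109 yaw 75.8 V 62.0 bgr [ 81. 121. 126.]
yellow 0.91 [211. 286.  40.  40.] zmed 0.020 max 1.193 rect [244. 221. 268.  98.] fit res/area 48/632 x 0.2681 y 0.2985 yaw 40.7 V 203.0 bgr [157. 140. 175.]
green 0.83 [349. 220.  38.  39.] zmed 0.021 max 1.193 rect [364. -16.  34. 281.] fit res/area 64/498 x 0.4302 y -0.0620 yaw 145.3 V 212.0 bgr [166. 190. 159.]
white 0.59 [413. 216.  16.  45.] zmed 0.021 max 1.193 rect [339. -95.  89. 374.] fit res/area 1024/484 x 0.3402 y -0.0880 yaw 301.6 V 218.0 bgr [203. 201. 202.]
red tray 0.75 [343. 114.  52.  78.] rim [664. -80.] [211. 134.] 1.3 bed (array([672., -84.]), array([219., 138.]), 0.9)
white tray 0.57 [406. 123.  50.  69.] rim [ 654. -247.] [136. 210.] 87.9 bed (array([ 661., -249.]), array([135., 220.]), 87.4)
bench z 0.0007617685271373853
```

View pics/c1.png

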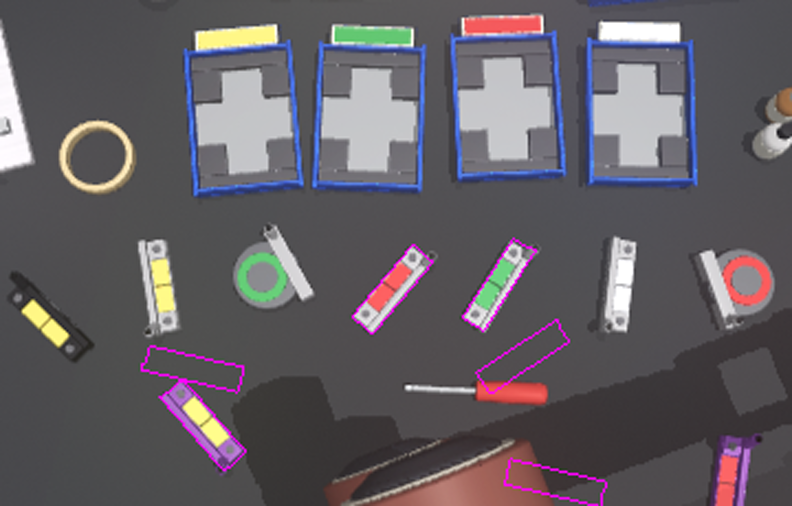

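The crop shows the steel blades: yellow (158,285), red (394,288), green (500,284) and white (621,285). The black and purple heads are look-alikes, so I leave those alone. Invalid depth pixels spoiled some of the fits, so I'll clean those up and fit the yellow and white blades and the trays.

Run:
```python
from h import *
n="top";p,d=grab_frame(n);W=cloud(n,d);ok=(d>0)&(W[...,2]<.06)
hsv=cv2.cvtColor(p,cv2.COLOR_BGR2HSV);out=p.copy()
for t,(u,v) in dict(yellow=(212,240),red=(319,241),green=(367,240),white=(422,240)).items():
    m=np.zeros((480,640),bool);m[v-27:v+28,u-24:u+25]=1
    m&=(hsv[...,2]>110)
    k,l,s,c=cv2.connectedComponentsWithStats(m.astype(np.uint8));m=l==1+s[1:,4].argmax()
    w=W[m&ok&(W[...,2]>.005)];rc=cv2.minAreaRect((w[:,:2]*1000).astype(np.float32))
    (cx,cy),(a,b),g=rc;f=fit(n,m,cx/1000,cy/1000,np.radians(g if a>b else g+90))
    print(t,"rect",np.round([cx,cy,a,b]),"fit %.0f/%d x %.4f y %.4f yaw %.1f"%(f[0],m.sum(),f[1],f[2],np.degrees(f[3])))
    q,_=cv2.findContours((sil(n,*f[1:])>.5).astype(np.uint8),0,1);cv2.drawContours(out,q,-1,(255,0,255),1)
for t,(u,v) in dict(yellow=(250,163),green=(308,163),red=(370,158),white=(431,162)).items():
    Z=np.zeros((480,640),bool);Z[v-38:v+38,u-32:u+32]=1
    blue=Z&(hsv[...,0]>105)&(hsv[...,0]<130)&(hsv[...,1]>150)
    k,l,s,c=cv2.connectedComponentsWithStats(blue.astype(np.uint8));blue=l==1+s[1:,4].argmax()
    w=W[blue&ok&(W[...,2]>.025)];rc=cv2.minAreaRect((w[:,:2]*1000).astype(np.float32))
    cr=Z&(hsv[...,1]<40)&(hsv[...,2]>140)
    l=cv2.connectedComponents(cr.astype(np.uint8))[1];cr=l==l[v,u]
    w=W[cr&ok];r2=cv2.minAreaRect((w[:,:2]*1000).astype(np.float32))
    print(t,"rim",np.round(rc[0],1),np.round(rc[1]),round(rc[2],1),"bed",np.round(r2[0],1),np.round(r2[1]),round(r2[2],1),"z %.3f"%np.median(w[:,2]))
cv2.imwrite("pics/c2.png",cv2.resize(out[190:290,190:450],None,fx=3,fy=3,interpolation=cv2.INTER_CUBIC))
```

```text
yellow rect [434. 351. 120.  34.] fit 63/556 x 0.4365 y 0.3545 yaw 188.7
red rect [425.  69.  33. 113.] fit 48/505 x 0.4272 y 0.0691 yaw 139.4
green rect [426. -60.  34. 114.] fit 47/512 x 0.4290 y -0.0615 yaw 146.7
white rect [ 422. -208.   34.  120.] fit 118/465 x 0.4256 y -0.2115 yaw 350.0
yellow rim [642.7 248.4] [186. 134.] 4.4 bed [643.4 249.4] [132. 120.] 43.3 z 0.009
green rim [642.3  91.7] [134. 185.] 86.6 bed [641.8  91.5] [135. 123.] 36.0 z 0.009
red rim [652.4 -79.9] [185. 134.] 1.5 bed [653.2 -80.5] [122. 129.] 49.5 z 0.009
white rim [ 642.1 -246.7] [135. 186.] 87.8 bed [ 641.5 -247.6] [112. 140.] 84.3 z 0.009
```

View pics/c2.png

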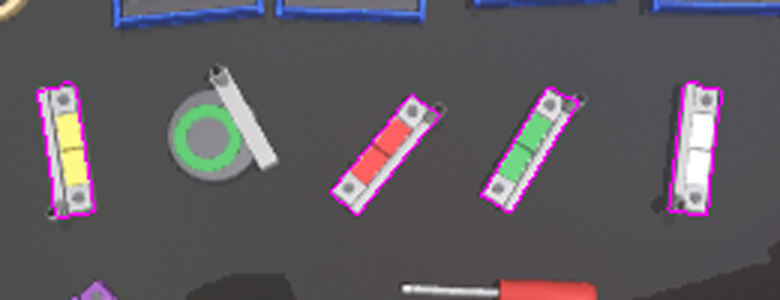

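The fits hug the blades. Poses (m, degrees):

| Colour | Blade (x, y) | Blade yaw | Tray (x, y) | Tray yaw |
|---|---|---|---|---|
| White | .425, -.210 | about -9 | .642, -.247 | -2 |
| Green | .429, -.0615 | -33 | .642, .0915 | -3.4 |
| Red | .427, .069 | -41 | .653, -.080 | 1.5 |
| Yellow | .436, .354 | +8 | .643, .249 | 4.4 |

White goes first, so I'll move above it and recheck its fit on the saved picture.

```bash
python3 -m handwheel '[[[0.0101,0.0234,-0.0087,0,0,-2.3],[0.0101,0.0234,-0.0087,0,0,-2.3],[0.0101,0.0234,-0.0087,0,0,-2.3],[0.0101,0.0234,-0.0087,0,0,-2.3],[0.0101,0.0234,-0.0087,0,0,-2.3],[0.0101,0.0234,-0.0087,0,0,-2.3],[0.0101,0.0234,-0.0087,0,0,-2.3],[0.0101,0.0234,-0.0087,0,0,-2.3],[0.0101,0.0234,-0.0087,0,0,-2.3],[0.0101,0.0234,-0.0087,0,0,-2.3],[0.0101,0.0234,-0.0087,0,0,-2.3],[0.0101,0.0234,-0.0087,0,0,-2.3],[0.0101,0.0234,-0.0087,0,0,-2.3],[0.0101,0.0234,-0.0087,0,0,-2.3],[0.0101,0.0234,-0.0087,0,0,-2.3],[0,0,0,0,0,0]]]' 0.8
cat >> h.py <<'E'
def yaw():
    v=R.from_quat(np.roll(state()["tool_rot"],-1)).as_matrix();return np.degrees(np.arctan2(v[1,0],v[0,0]))%180
def report():
    s=state();print("t %.2f"%s["time"],"tcp",s["tool_pos"].round(4),"yaw %.1f"%yaw(),"tilt z",R.from_quat(np.roll(s["tool_rot"],-1)).as_matrix()[:,2].round(3),"F",s["contact_force"].round(1),"w %.2f gf %.0f"%(s["gripper_width"],s["grasp_force"]))
E
python3 - <<'E'
from h import *
report()
p=cv2.imread("pics/top0.png");W=cloud("top",np.load("pics/top0.npy"))
for t,(u,v) in dict(yellow=(212,240),red=(319,241),green=(367,240),white=(422,240)).items():
    m=np.zeros((480,640),np.uint8);m[v-27:v+28,u-24:u+25]=p[v-27:v+28,u-24:u+25].max(2)>110
    l,s=cv2.connectedComponentsWithStats(m)[1:3];m=(l==1+s[1:,4].argmax())
    ys,xs=np.nonzero(m);c=camera_info("top");ray=np.stack([(xs-c["cx"])/c["fx"],-(ys-c["cy"])/c["fy"],-np.ones(len(xs))],-1)@c["T"][:3,:3].T
    X=c["T"][:3,3]+ray*((.02-c["T"][2,3])/ray[:,2])[:,None];mu=X[:,:2].mean(0);e=np.linalg.eigh(np.cov((X[:,:2]-mu).T))[1][:,1]
    f=[fit("top",m,*mu,np.arctan2(e[1],e[0]))]
    print(t,mu.round(4),"pca yaw",np.degrees(np.arctan(e[1]/e[0])).round(1),np.round(f[0][:3],4),np.degrees(f[0][3]).round(1))
E
```

```text
time: 1.93
tool_pos: [0.4248, -0.2071, 0.0988]
tool_rot: [-0.002, 0.997, -0.073, -0.001]
contact_force: [0.3, -0.0, 0.3]
gripper_width: 0.799
grasp_force: 0.0
t 1.93 tcp [ 0.4248 -0.2071  0.0988] yaw 171.6 tilt z [-0.002  0.003 -1.   ] F [ 0.3 -0.   0.3] w 0.80 gf 0
yellow [0.4345 0.3519] pca yaw 8.9 [61.7961  0.4381  0.3547] -171.0
red [0.4253 0.0685] pca yaw -40.8 [47.0314  0.4273  0.0687] 139.4
green [ 0.4266 -0.0608] pca yaw -33.7 [47.8667  0.4288 -0.0616] 146.5
white [ 0.4253 -0.2098] pca yaw -8.3 [116.2157   0.4257  -0.211 ] 349.1
```

```bash
python3 -m handwheel '[[[0,-0.003,-0.01,0,0,0],[0,0,-0.015,0,0,0],[0,0,-0.015,0,0,0],[0,0,-0.015,0,0,0],[0,0,-0.015,0,0,0],[0,0,-0.01,0,0,0],[0,0,-0.006,0,0,0],[0,0,-0.005,0,0,0],[0,0,-0.004,0,0,0],[0,0,0,0,0,0]]]' && python3 -m handwheel '[[[0,0,0,0,0,0],[0,0,0,0,0,0],[0,0,0,0,0,0],[0,0,0,0,0,0],[0,0,0,0,0,0],[0,0,0,0,0,0],[0,0,0,0,0,0],[0,0,0,0,0,0]]]' 0
```

```text
time: 2.77
tool_pos: [0.4248, -0.2142, 0.0055]
tool_rot: [-0.0, 0.997, -0.075, -0.0]
contact_force: [0.2, 0.4, -0.1]
gripper_width: 0.801
grasp_force: 0.0
time: 3.43
tool_pos: [0.4257, -0.2141, 0.0069]
tool_rot: [0.0, 0.997, -0.075, 0.001]
contact_force: [-0.6, 3.7, 6.4]
gripper_width: 0.359
grasp_force: 61.0
```

```bash
python3 -m handwheel '[[[0,0,0.004,0,0,0],[0,0,0.006,0,0,0],[0,0,0.01,0,0,0],[0,0,0.015,0,0,0],[0,0,0.015,0,0,0],[0,0,0.015,0,0,0],[0,0,0.015,0,0,0],[0,0,0.01,0,0,0],[0,0,0,0,0,0],[0,0,0,0,0,0],[0,0,0,0,0,0]]]'
python3 - <<'E'
from h import *
report()
for n in("top","side"): cv2.imwrite(f"pics/{n}3.png",grab_frame(n)[0])
E
```

```text
time: 4.35
tool_pos: [0.4243, -0.2136, 0.0949]
tool_rot: [-0.0, 0.997, -0.075, -0.001]
contact_force: [0.1, 0.4, -3.4]
gripper_width: 0.358
grasp_force: 59.7
t 4.35 tcp [ 0.4243 -0.2136  0.0949] yaw 171.4 tilt z [-0.001  0.001 -1.   ] F [ 0.1  0.4 -3.4] w 0.36 gf 60
```

View pics/side3.png

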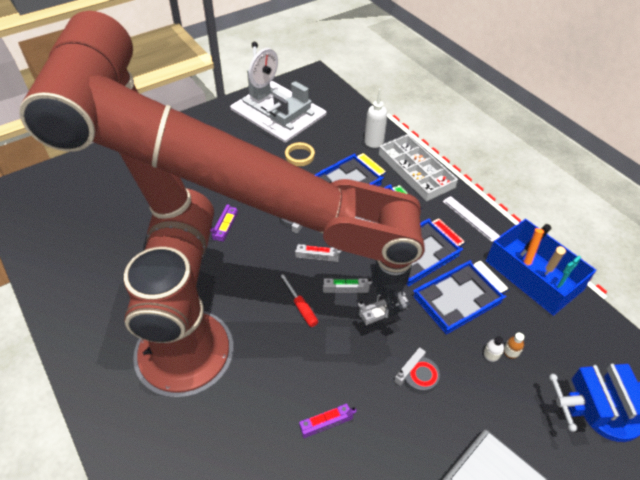

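The side view shows the white blade held in the gripper at (378,308), with red (318,252) and green (347,284) still standing. The weight reads 3.4 N, so the grasp is good. Next is the white tray.

```bash
python3 -m handwheel '[[[0.012,-0.0018,0,0,0,0.4],[0.02,-0.0031,0,0,0,0.6],[0.02,-0.0031,0,0,0,0.6],[0.02,-0.0031,0,0,0,0.6],[0.02,-0.0031,0,0,0,0.6],[0.02,-0.0031,0,0,0,0.6],[0.02,-0.0031,0,0,0,0.6],[0.02,-0.0031,0,0,0,0.6],[0.02,-0.0031,0,0,0,0.6],[0.02,-0.0031,0,0,0,0.6],[0.02,-0.0031,0,0,0,0.6],[0.005,-0.0007,0,0,0,0],[0,0,-0.01,0,0,0],[0,0,-0.015,0,0,0],[0,0,-0.01,0,0,0],[0,0,0,0,0,0],[0,0,0,0,0,0],[0,0,0,0,0,0]]]'
python3 - <<'E'
from h import *
report()
for n in("top","side"): cv2.imwrite(f"pics/{n}4.png",grab_frame(n)[0])
a=cv2.imread("pics/top4.png")[100:220,340:500];b=cv2.imread("pics/side4.png")[200:380,360:560]
cv2.imwrite("pics/c4.png",np.hstack([cv2.resize(a,(400,300),interpolation=2),cv2.resize(b,(333,300),interpolation=2)]))
E
```

```text
time: 5.95
tool_pos: [0.6413, -0.2474, 0.0605]
tool_rot: [-0.0, 1.0, -0.019, -0.0]
contact_force: [0.3, 0.0, -3.0]
gripper_width: 0.354
grasp_force: 59.8
t 5.95 tcp [ 0.6413 -0.2474  0.0605] yaw 177.8 tilt z [-0.001  0.    -1.   ] F [ 0.3  0.  -3. ] w 0.35 gf 60
```

View pics/c4.png

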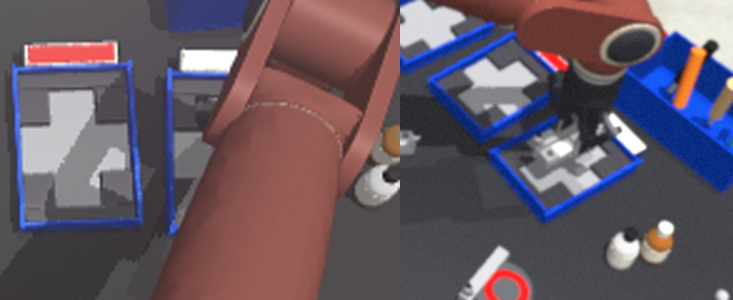

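The blade hangs centred over the white tray, at about (560,150) in the right half of the crop. I'll lower it slowly.

```bash
python3 -m handwheel '[[[0,0,-0.01,0,0,0],[0,0,-0.01,0,0,0],[0,0,-0.008,0,0,0],[0,0,-0.006,0,0,0],[0,0,-0.004,0,0,0],[0,0,-0.002,0,0,0],[0,0,-0.0015,0,0,0],[0,0,-0.001,0,0,0],[0,0,-0.001,0,0,0],[0,0,-0.001,0,0,0],[0,0,0,0,0,0],[0,0,0,0,0,0]]]'
```

```text
time: 7.05
tool_pos: [0.642, -0.2475, 0.0165]
tool_rot: [0.0, 1.0, -0.019, 0.0]
contact_force: [-0.1, 0.3, -3.3]
gripper_width: 0.354
grasp_force: 59.9
```

```bash
python3 -m handwheel '[[[0,0,-0.001,0,0,0],[0,0,0,0,0,0],[0,0,-0.0005,0,0,0],[0,0,0,0,0,0],[0,0,0,0,0,0]]]'; python3 -m handwheel '[[[0,0,-0.0005,0,0,0],[0,0,0,0,0,0],[0,0,-0.0005,0,0,0],[0,0,0,0,0,0]]]'
```

```text
time: 7.47
tool_pos: [0.642, -0.2475, 0.015]
tool_rot: [0.0, 1.0, -0.019, 0.0]
contact_force: [-0.3, -0.0, -1.5]
gripper_width: 0.358
grasp_force: 60.0
time: 7.8
tool_pos: [0.642, -0.2475, 0.015]
tool_rot: [0.0, 1.0, -0.019, -0.0]
contact_force: [-4.2, 1.2, 4.8]
gripper_width: 0.352
grasp_force: 61.4
```

The blade is touching the bed at TCP z 0.015. I'll release and go up.

```bash
python3 -m handwheel '[[[0,0,0,0,0,0],[0,0,0,0,0,0],[0,0,0,0,0,0],[0,0,0,0,0,0],[0,0,0,0,0,0],[0,0,0.004,0,0,0],[0,0,0.01,0,0,0],[0,0,0.015,0,0,0],[0,0,0.02,0,0,0],[0,0,0.02,0,0,0],[0,0,0.01,0,0,0],[0,0,0,0,0,0],[0,0,0,0,0,0]]]' 0.75
```

```text
time: 8.88
tool_pos: [0.6426, -0.2478, 0.0944]
tool_rot: [0.001, 1.0, -0.019, 0.001]
contact_force: [0.8, 0.1, -0.1]
gripper_width: 0.748
grasp_force: 0.0
```

```bash
python3 -m handwheel '[[[-0.0178,0.0155,0,0,0,-2.6],[-0.0178,0.0155,0,0,0,-2.6],[-0.0178,0.0155,0,0,0,-2.6],[-0.0178,0.0155,0,0,0,-2.6],[-0.0178,0.0155,0,0,0,-2.6],[-0.0178,0.0155,0,0,0,-2.6],[-0.0178,0.0155,0,0,0,-2.6],[-0.0178,0.0155,0,0,0,-2.6],[-0.0178,0.0155,0,0,0,-2.6],[-0.0178,0.0155,0,0,0,-2.6],[-0.0178,0.0155,0,0,0,-2.6],[-0.0178,0.0155,0,0,0,-2.6],[0,0,0,0,0,0],[0,0,0,0,0,0],[0,0,0,0,0,0]]]'
python3 - <<'E'
from h import *
report()
for n in("top","side"): cv2.imwrite(f"pics/{n}5.png",grab_frame(n)[0])
a=cv2.imread("pics/top5.png")[100:260,320:500];b=cv2.imread("pics/side5.png")[180:360,260:560]
cv2.imwrite("pics/c5.png",np.hstack([cv2.resize(a,(338,300),interpolation=2),cv2.resize(b,(460,276),interpolation=2)[:300] if 0 else cv2.resize(b,(460,300),interpolation=2)]))
E
```

```text
time: 10.13
tool_pos: [0.4283, -0.0617, 0.0923]
tool_rot: [0.0, 0.958, -0.287, -0.0]
contact_force: [-0.5, 0.4, -0.1]
gripper_width: 0.747
grasp_force: 0.0
t 10.13 tcp [ 0.4283 -0.0617  0.0923] yaw 146.7 tilt z [-0. -0. -1.] F [-0.5  0.4 -0.1] w 0.75 gf 0
```

View pics/c5.png

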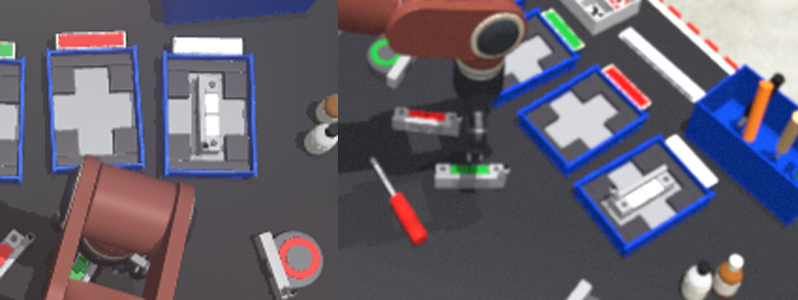

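The white blade lies flat and centred in its bed, at (207,112) in the left half. The gripper now stands over the green blade, at (470,175) in the right half. Next I go down, grip and lift.

```bash
python3 -m handwheel '[[[0,0,-0.01,0,0,0],[0,0,-0.015,0,0,0],[0,0,-0.015,0,0,0],[0,0,-0.015,0,0,0],[0,0,-0.015,0,0,0],[0,0,-0.008,0,0,0],[0,0,-0.005,0,0,0],[0,0,-0.0025,0,0,0],[0,0,0,0,0,0],[0,0,0,0,0,0]]]' && python3 -m handwheel '[[[0,0,0,0,0,0],[0,0,0,0,0,0],[0,0,0,0,0,0],[0,0,0,0,0,0],[0,0,0,0,0,0],[0,0,0,0,0,0],[0,0,0,0,0,0]]]' 0 &&  python3 -m handwheel '[[[0,0,0.004,0,0,0],[0,0,0.006,0,0,0],[0,0,0.01,0,0,0],[0,0,0.015,0,0,0],[0,0,0.015,0,0,0],[0,0,0.015,0,0,0],[0,0,0.015,0,0,0],[0,0,0.01,0,0,0],[0,0,0,0,0,0],[0,0,0,0,0,0]]]'
```

```text
time: 11.07
tool_pos: [0.4289, -0.0617, 0.0078]
tool_rot: [-0.0, 0.958, -0.287, 0.0]
contact_force: [0.3, -0.1, 0.0]
gripper_width: 0.75
grasp_force: 0.0
time: 11.65
tool_pos: [0.429, -0.0619, 0.0084]
tool_rot: [0.0, 0.958, -0.287, 0.001]
contact_force: [-2.7, -1.2, 5.6]
gripper_width: 0.354
grasp_force: 60.5
time: 12.48
tool_pos: [0.4286, -0.0616, 0.0978]
tool_rot: [-0.0, 0.958, -0.287, 0.001]
contact_force: [-0.4, -0.2, -3.5]
gripper_width: 0.352
grasp_force: 59.8
```

```bash
python3 -m handwheel '[[[0.0178,0.0128,0,0,0,2.5],[0.0178,0.0128,0,0,0,2.5],[0.0178,0.0128,0,0,0,2.5],[0.0178,0.0128,0,0,0,2.5],[0.0178,0.0128,0,0,0,2.5],[0.0178,0.0128,0,0,0,2.5],[0.0178,0.0128,0,0,0,2.5],[0.0178,0.0128,0,0,0,2.5],[0.0178,0.0128,0,0,0,2.5],[0.0178,0.0128,0,0,0,2.5],[0.0178,0.0128,0,0,0,2.5],[0.0178,0.0128,0,0,0,2.5],[0,0,0,0,0,0],[0,0,-0.01,0,0,0],[0,0,-0.015,0,0,0],[0,0,-0.012,0,0,0],[0,0,0,0,0,0],[0,0,0,0,0,0],[0,0,0,0,0,0]]]'
python3 - <<'E'
from h import *
report()
cv2.imwrite("pics/c6.png",cv2.resize(grab_frame("side")[0][140:300,280:500],None,fx=2.5,fy=2.5,interpolation=2))
E
```

```text
time: 14.07
tool_pos: [0.6414, 0.0917, 0.0598]
tool_rot: [0.0, 1.0, -0.03, -0.0]
contact_force: [0.6, -0.5, -2.8]
gripper_width: 0.351
grasp_force: 60.3
t 14.07 tcp [0.6414 0.0917 0.0598] yaw 176.6 tilt z [-0.001 -0.    -1.   ] F [ 0.6 -0.5 -2.8] w 0.35 gf 60
```

View pics/c6.png

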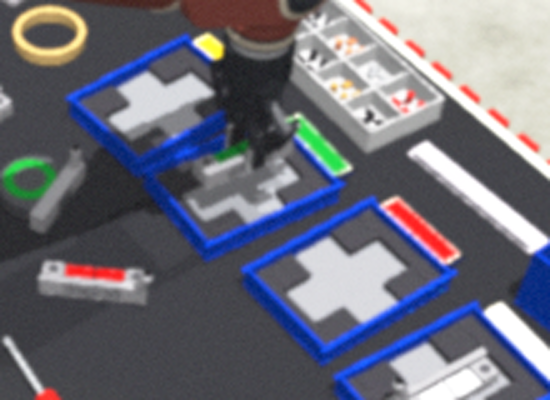

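The green blade is over the green tray, at (235,165) in the crop. I'll lower it.

```bash
python3 -m handwheel '[[[0,0,-0.01,0,0,0],[0,0,-0.01,0,0,0],[0,0,-0.008,0,0,0],[0,0,-0.006,0,0,0],[0,0,-0.004,0,0,0],[0,0,-0.002,0,0,0],[0,0,-0.001,0,0,0],[0,0,-0.001,0,0,0],[0,0,0,0,0,0],[0,0,-0.0005,0,0,0],[0,0,0,0,0,0]]]'; python3 -m handwheel '[[[0,0,-0.0005,0,0,0],[0,0,0,0,0,0],[0,0,-0.0005,0,0,0],[0,0,0,0,0,0]]]'
```

```text
time: 15.03
tool_pos: [0.6422, 0.0921, 0.0182]
tool_rot: [-0.0, 1.0, -0.029, 0.0]
contact_force: [-0.1, 0.4, -3.5]
gripper_width: 0.352
grasp_force: 60.3
time: 15.37
tool_pos: [0.6419, 0.0921, 0.0167]
tool_rot: [0.0, 1.0, -0.029, -0.0]
contact_force: [-0.5, 0.4, -3.2]
gripper_width: 0.353
grasp_force: 60.3
```

```bash
python3 -m handwheel '[[[0,0,-0.0006,0,0,0],[0,0,0,0,0,0],[0,0,0,0,0,0]]]'; python3 -m handwheel '[[[0,0,-0.0006,0,0,0],[0,0,0,0,0,0],[0,0,0,0,0,0]]]'
```

```text
time: 15.62
tool_pos: [0.642, 0.0921, 0.0165]
tool_rot: [-0.0, 1.0, -0.029, 0.0]
contact_force: [-1.2, -0.9, 0.1]
gripper_width: 0.359
grasp_force: 60.7
time: 15.87
tool_pos: [0.642, 0.0921, 0.0164]
tool_rot: [0.0, 1.0, -0.029, -0.0]
contact_force: [-5.1, -1.3, 5.1]
gripper_width: 0.347
grasp_force: 61.9
```

```bash
python3 -m handwheel '[[[0,0,0,0,0,0],[0,0,0,0,0,0],[0,0,0,0,0,0],[0,0,0,0,0,0],[0,0,0,0,0,0],[0,0,0.004,0,0,0],[0,0,0.01,0,0,0],[0,0,0.015,0,0,0],[0,0,0.02,0,0,0],[0,0,0.02,0,0,0],[0,0,0.01,0,0,0],[0,0,0,0,0,0],[0,0,0,0,0,0]]]' 0.75; python3 -m handwheel '[[[-0.0179,-0.0019,0,0,0,-3.1],[-0.0179,-0.0019,0,0,0,-3.1],[-0.0179,-0.0019,0,0,0,-3.1],[-0.0179,-0.0019,0,0,0,-3.1],[-0.0179,-0.0019,0,0,0,-3.1],[-0.0179,-0.0019,0,0,0,-3.1],[-0.0179,-0.0019,0,0,0,-3.1],[-0.0179,-0.0019,0,0,0,-3.1],[-0.0179,-0.0019,0,0,0,-3.1],[-0.0179,-0.0019,0,0,0,-3.1],[-0.0179,-0.0019,0,0,0,-3.1],[-0.0179,-0.0019,0,0,0,-3.1],[0,0,0,0,0,0],[0,0,0,0,0,0],[0,0,0,0,0,0]]]'
python3 - <<'E'
from h import *
report()
a=grab_frame("top")[0];b=grab_frame("side")[0]
cv2.imwrite("pics/c7.png",np.hstack([cv2.resize(a[100:260,220:400],(338,300),interpolation=2),cv2.resize(b[140:320,240:540],(460,300),interpolation=2)]))
E
```

```text
time: 16.95
tool_pos: [0.6426, 0.0921, 0.096]
tool_rot: [-0.0, 1.0, -0.029, 0.001]
contact_force: [-0.3, 0.0, -0.4]
gripper_width: 0.751
grasp_force: 0.0
time: 18.2
tool_pos: [0.4274, 0.0693, 0.0942]
tool_rot: [0.0, 0.938, -0.346, -0.0]
contact_force: [0.4, -0.0, 0.1]
gripper_width: 0.75
grasp_force: 0.0
t 18.20 tcp [0.4274 0.0693 0.0942] yaw 139.5 tilt z [-0.  0. -1.] F [ 0.4 -0.   0.1] w 0.75 gf 0
```

View pics/c7.png

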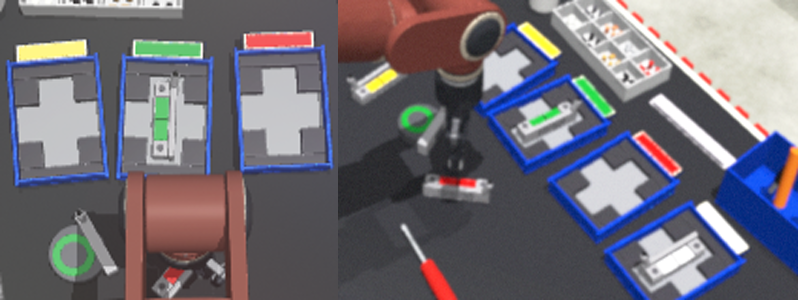

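The green blade is seated in its bed, at (165,115) in the left half. The gripper is over the red blade, at (458,187) in the right half.

```bash
python3 -m handwheel '[[[0,0,-0.01,0,0,0],[0,0,-0.015,0,0,0],[0,0,-0.015,0,0,0],[0,0,-0.015,0,0,0],[0,0,-0.015,0,0,0],[0,0,-0.009,0,0,0],[0,0,-0.005,0,0,0],[0,0,-0.003,0,0,0],[0,0,0,0,0,0],[0,0,0,0,0,0]]]' && python3 -m handwheel '[[[0,0,0,0,0,0],[0,0,0,0,0,0],[0,0,0,0,0,0],[0,0,0,0,0,0],[0,0,0,0,0,0],[0,0,0,0,0,0],[0,0,0,0,0,0]]]' 0 &&  python3 -m handwheel '[[[0,0,0.004,0,0,0],[0,0,0.006,0,0,0],[0,0,0.01,0,0,0],[0,0,0.015,0,0,0],[0,0,0.015,0,0,0],[0,0,0.015,0,0,0],[0,0,0.015,0,0,0],[0,0,0.01,0,0,0],[0,0,0,0,0,0],[0,0,0,0,0,0]]]'
```

```text
time: 19.13
tool_pos: [0.4277, 0.0693, 0.0081]
tool_rot: [-0.0, 0.938, -0.347, 0.0]
contact_force: [-0.9, 0.0, 0.3]
gripper_width: 0.752
grasp_force: 0.0
time: 19.72
tool_pos: [0.4278, 0.0691, 0.0087]
tool_rot: [0.0, 0.938, -0.346, 0.001]
contact_force: [-2.7, -1.3, 5.6]
gripper_width: 0.352
grasp_force: 60.5
time: 20.55
tool_pos: [0.4274, 0.0693, 0.0982]
tool_rot: [-0.0, 0.938, -0.347, 0.001]
contact_force: [-0.0, 0.6, -2.8]
gripper_width: 0.353
grasp_force: 59.9
```

```bash
python3 -m handwheel '[[[0.0161,-0.0107,0,0,0,3],[0.0161,-0.0107,0,0,0,3],[0.0161,-0.0107,0,0,0,3],[0.0161,-0.0107,0,0,0,3],[0.0161,-0.0107,0,0,0,3],[0.0161,-0.0107,0,0,0,3],[0.0161,-0.0107,0,0,0,3],[0.0161,-0.0107,0,0,0,3],[0.0161,-0.0107,0,0,0,3],[0.0161,-0.0107,0,0,0,3],[0.0161,-0.0107,0,0,0,3],[0.0161,-0.0107,0,0,0,3],[0.0161,-0.0107,0,0,0,3],[0.0161,-0.0107,0,0,0,3],[0,0,-0.01,0,0,0],[0,0,-0.015,0,0,0],[0,0,-0.012,0,0,0],[0,0,0,0,0,0],[0,0,0,0,0,0],[0,0,0,0,0,0]]]'
python3 - <<'E'
from h import *
report()
cv2.imwrite("pics/c8.png",cv2.resize(grab_frame("side")[0][140:320,300:520],None,fx=2.5,fy=2.5,interpolation=2))
E
```

```text
time: 22.22
tool_pos: [0.6518, -0.08, 0.0601]
tool_rot: [-0.0, 1.0, 0.013, -0.001]
contact_force: [0.3, -0.3, -2.7]
gripper_width: 0.352
grasp_force: 59.9
t 22.22 tcp [ 0.6518 -0.08    0.0601] yaw 1.5 tilt z [-0.001  0.    -1.   ] F [ 0.3 -0.3 -2.7] w 0.35 gf 60
```

View pics/c8.png

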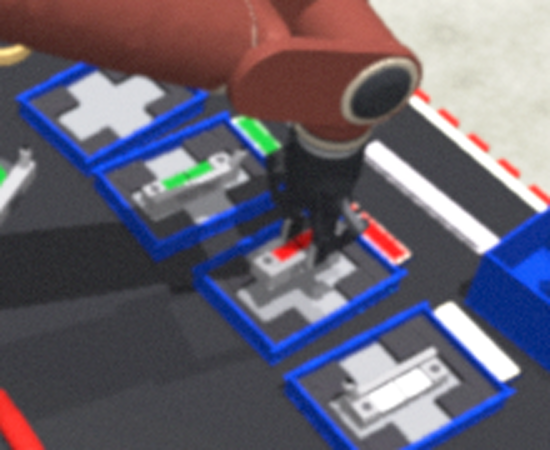

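The red blade is over the red tray, at (295,255) in the crop. I'll lower it until it touches, expected at about 0.0165.

```bash
python3 -m handwheel '[[[0,0,-0.01,0,0,0],[0,0,-0.01,0,0,0],[0,0,-0.008,0,0,0],[0,0,-0.006,0,0,0],[0,0,-0.004,0,0,0],[0,0,-0.002,0,0,0],[0,0,-0.001,0,0,0],[0,0,-0.001,0,0,0],[0,0,0,0,0,0],[0,0,-0.001,0,0,0],[0,0,0,0,0,0],[0,0,0,0,0,0]]]'; python3 -m handwheel '[[[0,0,-0.0006,0,0,0],[0,0,0,0,0,0],[0,0,0,0,0,0]]]'; python3 -m handwheel '[[[0,0,-0.0005,0,0,0],[0,0,0,0,0,0],[0,0,0,0,0,0]]]'
```

```text
time: 23.27
tool_pos: [0.6527, -0.0806, 0.0179]
tool_rot: [0.0, 1.0, 0.013, 0.0]
contact_force: [-0.3, 0.3, -3.2]
gripper_width: 0.351
grasp_force: 59.9
time: 23.52
tool_pos: [0.6525, -0.0805, 0.017]
tool_rot: [-0.0, 1.0, 0.013, -0.0]
contact_force: [-0.4, 0.4, -2.4]
gripper_width: 0.357
grasp_force: 59.9
time: 23.77
tool_pos: [0.6526, -0.0805, 0.0168]
tool_rot: [0.0, 1.0, 0.013, 0.0]
contact_force: [-1.9, 0.4, -0.5]
gripper_width: 0.355
grasp_force: 60.3
```

```bash
python3 -m handwheel '[[[0,0,-0.0005,0,0,0],[0,0,0,0,0,0],[0,0,0,0,0,0]]]'; python3 -m handwheel '[[[0,0,0,0,0,0],[0,0,0,0,0,0],[0,0,0,0,0,0],[0,0,0,0,0,0],[0,0,0,0,0,0],[0,0,0.004,0,0,0],[0,0,0.01,0,0,0],[0,0,0.015,0,0,0],[0,0,0.02,0,0,0],[0,0,0.02,0,0,0],[0,0,0.01,0,0,0],[0,0,0,0,0,0],[0,0,0,0,0,0]]]' 0.75; python3 -m handwheel '[[[-0.012,0.0241,0,0,0,0.4],[-0.012,0.0241,0,0,0,0.4],[-0.012,0.0241,0,0,0,0.4],[-0.012,0.0241,0,0,0,0.4],[-0.012,0.0241,0,0,0,0.4],[-0.012,0.0241,0,0,0,0.4],[-0.012,0.0241,0,0,0,0.4],[-0.012,0.0241,0,0,0,0.4],[-0.012,0.0241,0,0,0,0.4],[-0.012,0.0241,0,0,0,0.4],[-0.012,0.0241,0,0,0,0.4],[-0.012,0.0241,0,0,0,0.4],[-0.012,0.0241,0,0,0,0.4],[-0.012,0.0241,0,0,0,0.4],[-0.012,0.0241,0,0,0,0.4],[-0.012,0.0241,0,0,0,0.4],[-0.012,0.0241,0,0,0,0.4],[-0.012,0.0241,0,0,0,0.4],[0,0,0,0,0,0],[0,0,0,0,0,0]]]'
python3 - <<'E'
from h import *
report()
a=grab_frame("top")[0];b=grab_frame("side")[0]
cv2.imwrite("pics/c9.png",np.hstack([cv2.resize(a[100:280,170:400],(383,300),interpolation=2),cv2.resize(b[140:320,190:440],(417,300),interpolation=2)]))
E
```

```text
time: 24.02
tool_pos: [0.6527, -0.0805, 0.0168]
tool_rot: [-0.0, 1.0, 0.013, 0.0]
contact_force: [-3.9, 0.3, 5.4]
gripper_width: 0.351
grasp_force: 61.3
time: 25.1
tool_pos: [0.6532, -0.0807, 0.0965]
tool_rot: [0.0, 1.0, 0.013, 0.001]
contact_force: [-0.4, -0.0, -0.4]
gripper_width: 0.755
grasp_force: 0.0
time: 26.77
tool_pos: [0.435, 0.3536, 0.0934]
tool_rot: [0.001, 0.997, 0.077, -0.001]
contact_force: [0.4, 0.3, -0.2]
gripper_width: 0.747
grasp_force: 0.0
t 26.77 tcp [0.435  0.3536 0.0934] yaw 8.8 tilt z [-0.002 -0.002 -1.   ] F [ 0.4  0.3 -0.2] w 0.75 gf 0
```

View pics/c9.png

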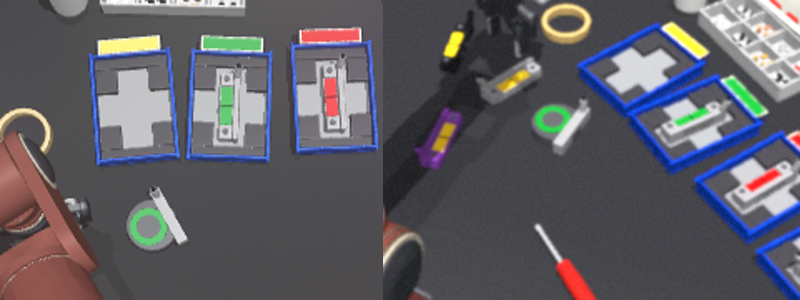

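The red blade is seated, at (332,97) in the left half. The gripper stands over the steel-bodied yellow blade at (512,80) in the right half. The black one at (455,47) and the purple one at (440,137) are clear of it.

```bash
python3 -m handwheel '[[[0.001,0,-0.01,0,0,0],[0,0,-0.015,0,0,0],[0,0,-0.015,0,0,0],[0,0,-0.015,0,0,0],[0,0,-0.015,0,0,0],[0,0,-0.008,0,0,0],[0,0,-0.005,0,0,0],[0,0,-0.003,0,0,0],[0,0,0,0,0,0],[0,0,0,0,0,0]]]' && python3 -m handwheel '[[[0,0,0,0,0,0],[0,0,0,0,0,0],[0,0,0,0,0,0],[0,0,0,0,0,0],[0,0,0,0,0,0],[0,0,0,0,0,0],[0,0,0,0,0,0]]]' 0 &&  python3 -m handwheel '[[[0,0,0.004,0,0,0],[0,0,0.006,0,0,0],[0,0,0.01,0,0,0],[0,0,0.015,0,0,0],[0,0,0.015,0,0,0],[0,0,0.015,0,0,0],[0,0,0.015,0,0,0],[0,0,0.01,0,0,0],[0,0,0,0,0,0],[0,0,0,0,0,0]]]'
```

```text
time: 27.7
tool_pos: [0.4381, 0.3534, 0.0096]
tool_rot: [-0.0, 0.997, 0.075, 0.0]
contact_force: [0.5, -1.4, 1.0]
gripper_width: 0.749
grasp_force: 0.0
time: 28.28
tool_pos: [0.4383, 0.3537, 0.0103]
tool_rot: [-0.0, 0.997, 0.075, 0.001]
contact_force: [-1.2, -1.7, 6.3]
gripper_width: 0.353
grasp_force: 60.3
time: 29.12
tool_pos: [0.4377, 0.3534, 0.0995]
tool_rot: [-0.0, 0.997, 0.075, 0.0]
contact_force: [0.2, -0.2, -3.9]
gripper_width: 0.348
grasp_force: 59.7
```

```bash
python3 -m handwheel '[[[0.0171,-0.0087,0,0,0,-0.35],[0.0171,-0.0087,0,0,0,-0.35],[0.0171,-0.0087,0,0,0,-0.35],[0.0171,-0.0087,0,0,0,-0.35],[0.0171,-0.0087,0,0,0,-0.35],[0.0171,-0.0087,0,0,0,-0.35],[0.0171,-0.0087,0,0,0,-0.35],[0.0171,-0.0087,0,0,0,-0.35],[0.0171,-0.0087,0,0,0,-0.35],[0.0171,-0.0087,0,0,0,-0.35],[0.0171,-0.0087,0,0,0,-0.35],[0.0171,-0.0087,0,0,0,-0.35],[0,0,0,0,0,0],[0,0,-0.01,0,0,0],[0,0,-0.015,0,0,0],[0,0,-0.012,0,0,0],[0,0,0,0,0,0],[0,0,0,0,0,0],[0,0,0,0,0,0]]]'
python3 - <<'E'
from h import *
report()
cv2.imwrite("pics/c10.png",cv2.resize(grab_frame("side")[0][100:260,260:480],None,fx=2.5,fy=2.5,interpolation=2))
E
```

```text
time: 30.7
tool_pos: [0.6421, 0.2492, 0.0615]
tool_rot: [0.0, 0.999, 0.039, -0.0]
contact_force: [1.1, -0.0, -4.0]
gripper_width: 0.352
grasp_force: 60.0
t 30.70 tcp [0.6421 0.2492 0.0615] yaw 4.5 tilt z [-0.001 -0.    -1.   ] F [ 1.1 -0.  -4. ] w 0.35 gf 60
```

View pics/c10.png

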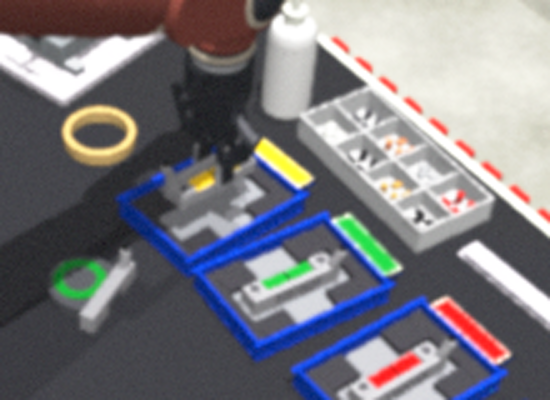

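The yellow blade is over the yellow tray, at (205,180) in the crop. Contact should come at about 0.018.

```bash
python3 -m handwheel '[[[0,0,-0.01,0,0,0],[0,0,-0.01,0,0,0],[0,0,-0.008,0,0,0],[0,0,-0.006,0,0,0],[0,0,-0.004,0,0,0],[0,0,-0.002,0,0,0],[0,0,-0.001,0,0,0],[0,0,-0.001,0,0,0],[0,0,0,0,0,0],[0,0,-0.0005,0,0,0],[0,0,0,0,0,0],[0,0,0,0,0,0]]]'; python3 -m handwheel '[[[0,0,-0.0006,0,0,0],[0,0,0,0,0,0],[0,0,0,0,0,0]]]'; python3 -m handwheel '[[[0,0,-0.0005,0,0,0],[0,0,0,0,0,0],[0,0,0,0,0,0]]]'
```

```text
time: 31.75
tool_pos: [0.6429, 0.249, 0.0199]
tool_rot: [-0.0, 0.999, 0.039, 0.0]
contact_force: [-0.4, -0.8, -2.6]
gripper_width: 0.356
grasp_force: 60.0
time: 32.0
tool_pos: [0.6427, 0.2489, 0.0189]
tool_rot: [0.0, 0.999, 0.039, 0.0]
contact_force: [-1.0, -0.2, -3.4]
gripper_width: 0.353
grasp_force: 60.0
time: 32.25
tool_pos: [0.6428, 0.2489, 0.0184]
tool_rot: [-0.0, 0.999, 0.039, 0.0]
contact_force: [-0.0, -0.6, -2.9]
gripper_width: 0.356
grasp_force: 60.0
```

```bash
python3 -m handwheel '[[[0,0,-0.0005,0,0,0],[0,0,0,0,0,0],[0,0,0,0,0,0]]]'; python3 -m handwheel '[[[0,0,-0.0004,0,0,0],[0,0,0,0,0,0],[0,0,0,0,0,0]]]'
```

```text
time: 32.5
tool_pos: [0.6428, 0.249, 0.0184]
tool_rot: [0.0, 0.999, 0.039, 0.0]
contact_force: [-2.1, -0.1, 0.1]
gripper_width: 0.35
grasp_force: 60.6
time: 32.75
tool_pos: [0.6428, 0.249, 0.0183]
tool_rot: [0.0, 0.999, 0.039, 0.0]
contact_force: [-4.3, -0.7, 4.5]
gripper_width: 0.352
grasp_force: 61.5
```

It's seated. I'll release, go up, back off and check all four.

```bash
python3 -m handwheel '[[[0,0,0,0,0,0],[0,0,0,0,0,0],[0,0,0,0,0,0],[0,0,0,0,0,0],[0,0,0,0,0,0],[0,0,0.004,0,0,0],[0,0,0.01,0,0,0],[0,0,0.015,0,0,0],[0,0,0.02,0,0,0],[0,0,0.02,0,0,0],[0,0,0.03,0,0,0],[0,0,0.03,0,0,0],[0,0,0,0,0,0]]]' 0.75; python3 -m handwheel '[[[-0.02,0,0.01,0,0,0],[-0.02,0,0.01,0,0,0],[-0.02,0,0.01,0,0,0],[-0.02,0,0.01,0,0,0],[-0.02,0,0.01,0,0,0],[-0.02,0,0,0,0,0],[-0.02,0,0,0,0,0],[-0.02,0,0,0,0,0],[-0.02,0,0,0,0,0],[-0.02,0,0,0,0,0],[0,0,0,0,0,0],[0,0,0,0,0,0],[0,0,0,0,0,0]]]'
python3 - <<'E'
from h import *
report()
p,d=grab_frame("top");W=cloud("top",d);b=grab_frame("side")[0]
for t,(u,v) in dict(yellow=(250,163),green=(308,163),red=(370,158),white=(431,162)).items():
    m=np.zeros((480,640),bool);m[v-22:v+23,u-8:u+9]=1;z=W[m&(d>0)][:,2]*1000
    print(t,"z pct 5,50,90,97",np.percentile(z,[5,50,90,97]).round(1))
cv2.imwrite("pics/c11.png",np.hstack([cv2.resize(p[110:280,200:480],(460,279),interpolation=2),cv2.resize(b[130:350,280:520],(304,279),interpolation=2)]))
E
```

```text
time: 33.83
tool_pos: [0.6473, 0.2502, 0.1575]
tool_rot: [-0.002, 0.999, 0.039, 0.008]
contact_force: [1.1, 1.0, 1.5]
gripper_width: 0.746
grasp_force: 0.0
time: 34.92
tool_pos: [0.4435, 0.2491, 0.1979]
tool_rot: [-0.0, 0.999, 0.039, 0.001]
contact_force: [0.0, 0.4, -0.7]
gripper_width: 0.752
grasp_force: 0.0
t 34.92 tcp [0.4435 0.2491 0.1979] yaw 4.4 tilt z [ 0.003  0.001 -1.   ] F [ 0.   0.4 -0.7] w 0.75 gf 0
yellow z pct 5,50,90,97 [  7.   26.8 484.  503.5]
green z pct 5,50,90,97 [ 6.4 25.4 34.8 38.8]
red z pct 5,50,90,97 [ 6.6 25.6 34.7 38. ]
white z pct 5,50,90,97 [ 6.9 25.  34.8 39.3]
```

View pics/c11.png

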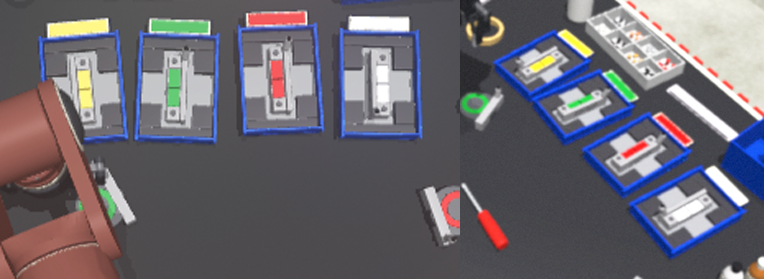

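All four blades lie flat in the matching beds: yellow (85,85), green (173,87), red (277,82), white (382,82). Green, red and white have face tops at about 34–35 mm, which is 8 + 26 as expected. Yellow's height reading is partly blocked by the arm, but it looks flat in both views and touched down at the expected height. The mallets are where they were.

```bash
python3 -c "from plant import *;print(job_done())"
```

```text
the job is handed in; nothing more can be done
None
```

The job is handed in at about 35 s: all four blade heads lie on their soles in the foam beds of their matching trays, and I left the mallets and look-alikes alone.

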